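Load the pedal-lid steriliser with a cup lid

ROBOT

A 6-joint arm with a two-finger parallel gripper is mounted at the origin on a cart in front of the work surface, level with it; the furniture and walls round the work are solid. World frame = base frame: x ahead of the robot, y to its left, z up, the work surface at z = 0. Lengths are in m, angles in rad, forces in N, time in s.
With the tool pointing down it reaches from about 0.35 to 0.975 m from the base axis. Payload 4.9 kg.
Tool frame: the origin (TCP) lies midway between the tips of the shut fingers; the grasp point (between the pads) lies 19 mm behind it (robot.grip_point_offset is the distance from the TCP to the grasp point, in m); z points along the fingers, y is the line along which they close (so a half turn about z gives the same grasp; the last joint's range is limited). The gripper opens to 85 mm and grips with 20 to 120 N. Pads are 22 mm wide; open, the fingers measure 114 mm over their backs; the gripper's body (76 mm by 85 mm) begins 54 mm behind the grasp point. The pads swing forward as they close: fully open they stand 13 mm farther back than shut.
Start: joints at [-1.401, 0.053, 1.613, -0, 1.476, -0.119], TCP at [0.178, -0.599, 0.21] pointing down, gripper open.
Joint ranges: [-3.01, 3.01], [-1.01, 2.22], [0.06, 2.58], [-1.02, 4.17], [0.09, 2.62], [-3.14, 3.14]. Speed limits (rad/s): [2.57, 2.57, 3.14, 3.14, 3.14, 3.14].

INTERFACE

Orientations are given as a unit quaternion [x, y, z, w].
In Python, from cell import robot gives the robot as it stands.
- The arm moves only by the tool play_rows, never from a script. Its argument "targets" is one flat list of numbers, 6 for each row, row after row: the shift along the world's x, y, z in mm, then the turn, a rotation vector about the world's x, y, z in degrees. A call has 1 to 20 rows; each row shifts and turns the commanded pose from where the row before left it; what a row does not reach is not made up. A row lasts 1/8 s, in which the tool goes at most 62.5 mm and 10.7 degrees, less where a joint would pass 70% of its speed; a pose out of reach is approached as far as the arm can. A call with a gripper value outside its range is refused whole. "jaw" is the closure, from -1 (fully open) to 1 (shut), set as the call begins (left out, the last holds). The fingers move at their own pace and stop on an object; "squeeze" is the grip in N (left out, the last holds). Time passes only in rows, so rows that do not move let the fingers close. It gives the time, the measured TCP pose, the force, the opening and the grip force at its end, in the units of the state.
- robot.sense(): the state, without advancing time (a new reading comes with each control period).
- robot.snapshot(name): name is "scene" or "side" or "wrist"; returns a dict with "image" (384x512x3 uint8, blue, green, red), "depth" (384x512 float32, m along the optical axis (not along the pixel's ray), 0 where there is no reading), "fx", "fy", "cx", "cy" (pixels), "k1" (the pictures are not rectified: a ray, as slopes to the right and down, at radius r is drawn at 1 + k1 r^2 times it, then the intrinsics apply), "camera_from_world" (4x4, takes a point from world to camera coordinates); the wrist camera has in their place "tool_from_camera" (4x4, takes a point from camera to tool coordinates, whose origin is the TCP and whose axes are the flange's). Camera axes: x right, y down, z forward; pixel columns grow to the right and rows downward; lengths in m; the calibration is good to about 2 mm. A picture is of the moment at which its call begins: read the wrist's pose just before it.
- robot.finish_job(): hands the job in; it is judged then, once.
The state is a dict: "clock": time; "q": joint angles; "joint_vel": joint speeds; "joint_efforts": joint torques, N m; "eef_pos": TCP position; "tool_rot": TCP orientation; "ft_force": force on the tool from outside, world axes, zero at the start; "moment": the same for the moment, N m; "gripper_width": opening from 0.0 (shut) to 1.0 (fully open); "gripper_force": force on a finger pad.
Only numpy, scipy, OpenCV 4.12 (cv2) and the standard library are available. Lean on these libraries where they do the work, as an engineer would, in place of code of your own. Each camera call takes 0.05 s, during which the arm holds its last target. There are 200 camera calls.

TASK

Put the loose porcelain cup lid away in the steriliser: press the pedal down, shift it to the right into its hold-open notch and let it rise there so that the hood stays up by itself, then set the cup lid down into the empty round seat of the rack. Afterwards press the pedal free of the notch, shift it back to the left and ease it all the way up so that the hood comes down gently and shuts. Move the hood by the pedal only, never force the pedal against its stops, and leave the other porcelain alone.

Things in the scene. Friction and masses are not known exactly. Their poses are not given: they have to be found in the camera images.
- steriliser: countertop steriliser for tasting porcelain, fixed to the worktop: white box 200 mm deep (x), 232 mm wide (y), rim of its basin 118 mm above the worktop, with a 30 mm linkage housing behind; the closed hood on top reaches 139 mm. Origin: centre of the box's underside; x axis points to its back, y to its left (seen from the pedal side), z up.
- hood (a joint): the white hood with a dark window, 212 mm from front to hinge; hinged along its back edge, 112 mm behind the steriliser's origin and 119 mm up; rad, 0 = shut, 1.57 = upright. The pedal pushes it up through a linkage in the housing (hood angle about 5 to 6 x pedal angle); it comes down by its own weight (about 0.1 kg, no damper) and slams if the pedal is let go.
- pedal (a joint): up-and-down angle of the pedal lever about a cross shaft 20 mm behind the steriliser's origin and 36 mm above the worktop; rad, 0 = up (hood shut), grows as the tread goes down. The tread is 198 mm from the shaft: 0.1 rad is 20 mm there. A spring and the hood push it back up with about 5 to 12 N at the tread all the way. More than 25 N would bend it.
- pedal_side (a joint): sideways angle of the pedal lever about an upright axis at the same shaft; rad, 0 = straight, in the upright part of the slot (with 0.02 of play); grows towards the steriliser's right (its -y). Behind the lip from about 0.113; ends near 0.145 at the end of the notch. It has a little friction and no spring, and moves sideways only while the stem is below the lip.
- tread (a point): middle of the upper face of the pedal's tread: ribbed dark rectangle 46 mm (x) x 58 mm (y) between two upturned side flanges 10 mm high, before the steriliser. At rest about 86 mm above the worktop and 174 mm before the steriliser's origin; on the sill about 28 to 38 mm above the worktop. The point moves with the lever.
- rack_seat (a point): the empty seat: centre of the right-hand round hole (56 mm wide, 8 mm deep) in the steel rack plate in the basin, at the height of the plate's upper face, 66 mm above the worktop. The rack plate's left-hand seat is taken.
- cup_lid_mid (a point): loose white porcelain cup lid on the worktop at the right, about 0.045 kg: point on its axis 15.5 mm above its underside. 66 mm across, 31 mm tall; knob 12.8 mm thick, 14 to 31 mm above the underside; below it a 64 mm disc (6 to 14 mm up) and a spigot 51 mm wide, 6 mm tall, that drops into the seat; the disc then rests on the rack plate with this point 9.5 mm above rack_seat.
- racked_lid: an equal cup lid already in the left-hand seat; origin at the centre of its underside; leave it alone.
- open_cup: white tasting cup, 62 mm wide, 60 mm tall, with a handle, on the worktop behind the loose lid; origin at its underside; leave it alone.
- bowl: white tasting bowl, 88 mm wide, 52 mm tall, on the worktop at the left; origin at its underside; leave it alone.
- gate_front (a point): on the box front, 104 mm before its origin, 45 mm up: steel gate plate with a J-shaped slot for the lever's 8 mm stem: down, right along a sill under a lip, up 1.5 mm into a notch. Plate height is adjustable and not known (up to 2 mm off): the stem meets the sill at 0.25 to 0.30 rad of pedal, passes the lip only within 0.02 rad (2.5 mm) above the sill, hangs in the notch 0.032 rad above it.
There are look-alikes about, which are no part of the job. Leave any red look-alike of the part that bears cup_lid_mid alone.

How it is judged:
By the outcome, as a careful person would: the job done as asked, in the order asked, and still so for the second after the job is handed in, with the robot touching nothing.
It also fails if it takes over 64 s, if anything falls off the work surface, if the arm or the gripper's body presses on something with over 40 N, if the wrist force passes 120 N, or if a joint passes its speed limit or range.

## Working session

There is one attempt and no reset: what is moved stays moved. The work goes in short steps, Python scripts to look and compute and a tool call to move; the robot and the scene stay as the last step left them, time stands still between calls to the robot, and variables do not carry over. Pictures are saved under pics/ and viewed, at most 10 in all, crops included, and the job is handed in when it is done.

Besides the shell and the picture viewer there is one more tool, called by a JSON object that holds its "fn" and its "kwargs". play_rows: Moves the arm, as the interface text tells. Its arguments: {"type":"object","properties":{"targets":{"type":"array"},"jaw":{"type":"number"},"squeeze":{"type":"number"}},"required":["targets"]}

```bash
ls; mkdir -p pics; cat > h.py <<'E'
import numpy as np, cv2
from cell import robot
from scipy.spatial.transform import Rotation as R
def snap(n):
    s=robot.sense(); d=robot.snapshot(n)
    if n=="wrist":
        T=np.eye(4); T[:3,:3]=R.from_quat(s["tool_rot"]).as_matrix(); T[:3,3]=s["eef_pos"]
        d["wfc"]=T@np.array(d["tool_from_camera"])
    else: d["wfc"]=np.linalg.inv(np.array(d["camera_from_world"]))
    return d
def ray(d,u,v):
    xd,yd=(u-d["cx"])/d["fx"],(v-d["cy"])/d["fy"]; x,y=xd,yd
    for _ in range(20):
        f=1+d["k1"]*(x*x+y*y); x,y=xd/f,yd/f
    return d["wfc"][:3,3], d["wfc"][:3,:3]@np.array([x,y,1.0])
def onz(d,u,v,z):
    o,r=ray(d,u,v); return o+r*(z-o[2])/r[2]
def dep(d,u,v):
    o,r=ray(d,u,v); return o+r*d["depth"][int(v),int(u)]
def cloud(d):
    v,u=np.mgrid[0:384,0:512]; xd,yd=(u-d["cx"])/d["fx"],(v-d["cy"])/d["fy"]; x,y=xd,yd
    for _ in range(10):
        f=1+d["k1"]*(x*x+y*y); x,y=xd/f,yd/f
    P=np.stack([x,y,np.ones_like(x)],-1)*d["depth"][...,None]
    W=P@d["wfc"][:3,:3].T+d["wfc"][:3,3]; W[d["depth"]==0]=np.nan
    return W
def proj(d,p):
    c=np.linalg.inv(d["wfc"])@np.r_[p,1]; x,y=c[:2]/c[2]; f=1+d["k1"]*(x*x+y*y)
    return d["fx"]*x*f+d["cx"], d["fy"]*y*f+d["cy"]
E
python3 - <<'E'
from h import *
print(robot.sense())
a=snap("scene");b=snap("side")
cv2.imwrite("pics/a.png",a["image"]);cv2.imwrite("pics/b.png",b["image"])
print(a["wfc"],b["wfc"])
E
```

```text
pics
{'clock': 0.0, 'q': array([-1.40098340e+00,  5.33498555e-02,  1.61430568e+00, -2.11370966e-05,
        1.47601058e+00, -1.19060880e-01]), 'joint_vel': array([-0.00059721,  0.00052615, -0.00248594,  0.00107788, -0.00093614,
       -0.00123598]), 'joint_efforts': array([ 1.11049146e-04, -3.93686914e+01, -3.70172131e+01, -5.76172351e-05,
        7.33346416e-03, -1.32044084e-05]), 'eef_pos': array([ 0.17788819, -0.59844424,  0.20826044]), 'tool_rot': array([ 9.89586435e-01,  1.43936140e-01, -3.68219105e-05, -1.03612823e-03]), 'ft_force': array([ 0.15217197,  0.71564782, -0.13485387]), 'moment': array([-0.0092749 ,  0.03563245, -0.00759576]), 'gripper_force': 0.0, 'gripper_width': 0.9983093312205638}
[[ 0.97016667  0.18853534 -0.15241736  0.78555956]
 [ 0.24231617 -0.77408209  0.58487588 -0.82982988]
 [-0.00771378 -0.60436028 -0.79667381  1.15078755]
 [ 0.          0.          0.          1.        ]] [[-0.94213479 -0.23608256  0.23800641  0.2876978 ]
 [-0.33499062  0.63593442 -0.69524722  0.74150456]
 [ 0.01277927 -0.73474652 -0.67822138  0.86787068]
 [ 0.          0.          0.          1.        ]]
```

View pics/a.png

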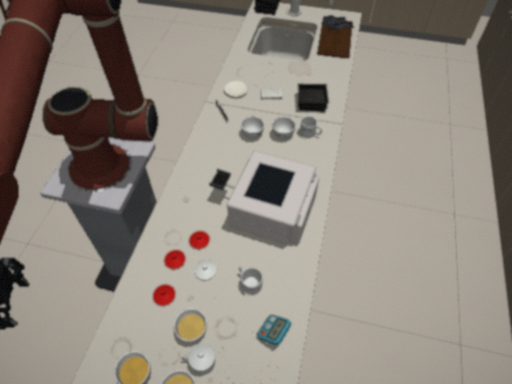

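View pics/b.png

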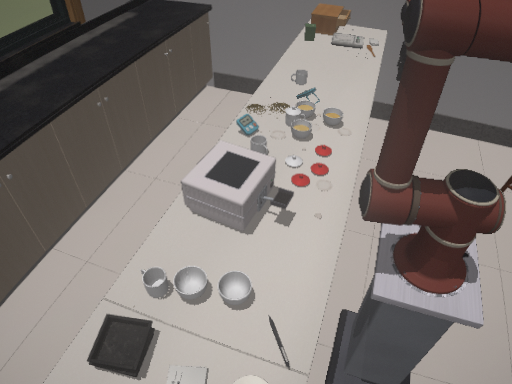

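Scene view: loose white lid at (205,270), red look-alikes at (199,240), (175,260) and (164,295). The tread is at (221,180), the hood around (272,188) and the cup at (250,281). The side view shows the lid at (293,161) and the tread at (284,197).

```bash
python3 - <<'E'
from h import *
for n,box,tr,lid in (("scene",(215,140,335,250),(221,180),(205,270)),("side",(170,135,310,235),(284,197),(293,161))):
    d=snap(n); W=cloud(d)
    print(n,"lid",dep(d,*lid).round(3),onz(d,*lid,0.02).round(3),"tread",dep(d,*tr).round(3),onz(d,*tr,.086).round(3))
    x0,y0,x1,y1=box; S=W[y0:y1,x0:x1].reshape(-1,3)
    top=S[(S[:,2]>.122)&(S[:,2]<.15)]; print(len(top),np.median(top,0).round(3))
    r=cv2.minAreaRect((top[:,:2]*1000).astype(np.float32)); print(r, cv2.boxPoints(r).round(0).tolist())
    hsv=cv2.cvtColor(d["image"],cv2.COLOR_BGR2HSV)
    # dark tread
    im=d["image"].max(-1); m=np.zeros_like(im); m[y0:y1,x0:x1]=(im[y0:y1,x0:x1]<70)*1
    k,l,st,c=cv2.connectedComponentsWithStats(m)
    for i in range(1,k):
        if st[i,4]>40:
            P=W[l==i]; print("dark",st[i],c[i].round(1),np.nanmedian(P,0).round(3))
    # local lid
    u,v=lid; Q=W[v-15:v+15,u-15:u+15].reshape(-1,3); Q=Q[(Q[:,2]>.008)&(Q[:,2]<.04)]
    print("lid", np.mean(Q,0).round(3),Q.min(0).round(3),Q.max(0).round(3))
d=snap("wrist"); print(d["tool_from_camera"],d["fx"],d["cx"],d["cy"],d["k1"])
E
```

```text
scene lid [ 0.504 -0.31   0.02 ] [ 0.504 -0.31   0.02 ] tread [ 0.47  -0.018  0.083] [ 0.471 -0.02   0.086]
4345 [ 0.647 -0.057  0.137]
((645.6300659179688, -42.71405029296875), (239.5682373046875, 219.13168334960938), 83.52860260009766) [[523.0, -149.0], [741.0, -174.0], [768.0, 64.0], [550.0, 89.0]]
dark [ 246  164   47   41 1227] [269.6 184.2] [ 0.636 -0.041  0.138]
dark [215 171  14  19 192] [220.7 179.5] [ 0.47  -0.018  0.086]
lid [ 0.5   -0.305  0.016] [ 0.467 -0.334  0.008] [ 0.531 -0.27   0.036]
side lid [ 0.503 -0.291  0.017] [ 0.502 -0.287  0.02 ] tread [ 0.464 -0.026  0.089] [ 0.465 -0.028  0.086]
3567 [ 0.639 -0.018  0.139]
((647.5289306640625, -38.54975891113281), (238.09811401367188, 214.87713623046875), 83.69161987304688) [[528.0, -145.0], [741.0, -169.0], [767.0, 68.0], [554.0, 92.0]]
dark [ 207  153   52   35 1014] [232.4 169.6] [ 0.637 -0.035  0.14 ]
dark [274 191  18  14 129] [282.3 197.4] [ 0.469 -0.022  0.088]
lid [ 0.496 -0.283  0.017] [ 0.439 -0.332  0.008] [ 0.538 -0.199  0.038]
[[-4.56420391e-04 -9.44677153e-01 -3.28001323e-01  8.46578293e-02]
 [ 9.99999851e-01 -5.29931980e-04  1.34738211e-04  1.13729019e-03]
 [-3.01102500e-04 -3.28001213e-01  9.44677254e-01 -1.64101037e-01]
 [ 0.00000000e+00  0.00000000e+00  0.00000000e+00  1.00000000e+00]] 336.81729145951454 250.01841434692307 192.7768282391931 -0.07470284207709126
```

{"fn": "play_rows", "kwargs": {"targets": [18, 36, 0, 0, 0, 9.8, 18, 36, 0, 0, 0, 9.8, 18, 36, 0, 0, 0, 9.8, 18, 36, 0, 0, 0, 9.8, 18, 36, 0, 0, 0, 9.8, 18, 36, 0, 0, 0, 9.8, 18, 36, 0, 0, 0, 9.8, 18, 36, 0, 0, 0, 9.8, 18, 36, 0, 0, 0, 9.8, 18, 36, 0, 0, 0, 9.8, 18, 36, 0, 0, 0, 9.8, 18, 36, 0, 0, 0, 9.8, 18, 36, 0, 0, 0, 9.8, 18, 36, 0, 0, 0, 9.8, 18, 36, 0, 0, 0, 9.8, 18, 36, 0, 0, 0, 9.8, 0, 0, -20, 0, 0, 0], "jaw": 1}}

```text
clock: 2.38
eef_pos: [0.4677, -0.0215, 0.1909]
tool_rot: [0.056, 0.998, -0.0, 0.002]
ft_force: [-0.0, 0.2, -0.0]
gripper_width: 0.002
gripper_force: 0.0
```

```bash
python3 - <<'E'
from h import *
s=robot.sense(); print(s["clock"],s["eef_pos"].round(4),R.from_quat(s["tool_rot"]).as_matrix().round(3).tolist(),s["q"].round(2))
d=snap("wrist"); cv2.imwrite("pics/c.png",d["image"])
print([np.round(proj(d,p)) for p in (s["eef_pos"],[.470,-.020,.086])])
im=d["image"].max(-1); m=(im<70).astype(np.uint8); k,l,st,c=cv2.connectedComponentsWithStats(m); W=cloud(d)
for i in range(1,k):
    if st[i,4]>300: print(st[i],c[i].round(1),np.nanmedian(W[l==i],0).round(3))
E
```

```text
2.375 [ 0.4677 -0.0215  0.1909] [[-0.994, 0.112, 0.004], [0.112, 0.994, -0.001], [-0.004, -0.0, -1.0]] [-0.21 -0.33  1.99  0.    1.48 -1.66]
[array([252., 240.]), array([254., 184.])]
[ 211  151   81   62 4347] [250.8 179.2] [ 0.465 -0.022  0.085]
[   24   221   488   163 30988] [253.7 335.3] [ 0.458 -0.023  0.273]
[ 34 303  30  47 631] [ 50.4 325.7] [ 0.642 -0.291  0.031]
```

View pics/c.png

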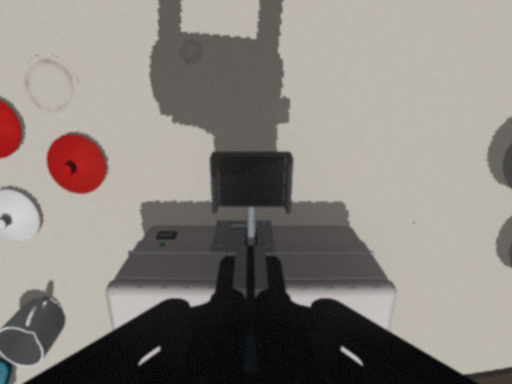

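Wrist view: the tread is centred at (251,183), about (0.469, -0.022). The gate plate is at (243,237), and the white lid (15,215) and red lids are on the left. The alignment is good, so I'll press.

{"fn": "play_rows", "kwargs": {"targets": [0, 0, -15, 0, 0, 0, 0, 0, -15, 0, 0, 0, 0, 0, -15, 0, 0, 0, 0, 0, -15, 0, 0, 0, 0, 0, -15, 0, 0, 0, 0, 0, -15, 0, 0, 0, 0, 0, -3, 0, 0, 0, 0, 0, -3, 0, 0, 0, 0, 0, -3, 0, 0, 0, 0, 0, -3, 0, 0, 0, 0, 0, -3, 0, 0, 0]}}

```text
clock: 3.8
eef_pos: [0.4662, -0.0231, 0.0846]
tool_rot: [0.058, 0.998, -0.0, 0.0]
ft_force: [-0.7, -0.3, -0.3]
gripper_width: 0.006
gripper_force: 0.0
```

{"fn": "play_rows", "kwargs": {"targets": [0, 0, -3, 0, 0, 0, 0, 0, -3, 0, 0, 0, -0.5, 0, -3, 0, 0, 0, -0.5, 0, -3, 0, 0, 0, -0.5, 0, -3, 0, 0, 0, -0.5, 0, -3, 0, 0, 0, -0.5, 0, -3, 0, 0, 0, -0.5, 0, -3, 0, 0, 0]}}

```text
clock: 4.8
eef_pos: [0.4631, -0.0232, 0.0613]
tool_rot: [0.058, 0.998, -0.0, -0.0]
ft_force: [-4.0, 0.4, 9.5]
gripper_width: 0.001
gripper_force: 4.5
```

{"fn": "play_rows", "kwargs": {"targets": [-0.5, 0, -3, 0, 0, 0, -0.5, 0, -3, 0, 0, 0, -0.5, 0, -3, 0, 0, 0, -0.5, 0, -3, 0, 0, 0, 0, 0, -3, 0, 0, 0, 0, 0, -3, 0, 0, 0, 0, 0, -2, 0, 0, 0]}}

```text
clock: 5.68
eef_pos: [0.4601, -0.023, 0.0411]
tool_rot: [0.058, 0.998, -0.0, -0.002]
ft_force: [-7.6, 1.0, 8.2]
gripper_width: -0.002
gripper_force: 4.6
```

{"fn": "play_rows", "kwargs": {"targets": [-1, 0, -1, 0, 0, 0, -1, 0, -1, 0, 0, 0, -0.5, 0, -1, 0, 0, 0]}}

```text
clock: 6.05
eef_pos: [0.4598, -0.0233, 0.0392]
tool_rot: [0.058, 0.998, -0.0, 0.001]
ft_force: [-1.7, 0.8, 7.9]
gripper_width: 0.0
gripper_force: 4.2
```

```bash
python3 - <<'E'
from h import *
s=robot.sense(); print(s["eef_pos"].round(4),s["ft_force"].round(1))
a=snap("scene");b=snap("side");w=snap("wrist")
A=cv2.resize(a["image"][90:260,170:370],(400,340));B=cv2.resize(b["image"][100:270,170:370],(400,340))
cv2.imwrite("pics/d.png",np.hstack([A,B]))
E
```

```text
[ 0.4598 -0.0233  0.0392] [-1.7  0.8  7.9]
```

View pics/d.png

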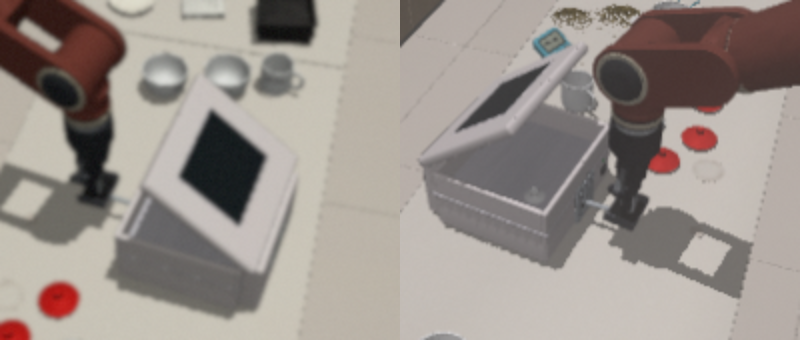

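The hood is part-way up, at about 45-50°, and the fingers sit on the tread. I'll carry on down to find the sill.

{"fn": "play_rows", "kwargs": {"targets": [-0.5, 0, -1.5, 0, 0, 0, -0.5, 0, -1.5, 0, 0, 0, 0, 0, -1, 0, 0, 0, 0, 0, 0, 0, 0, 0]}}

```text
clock: 6.7
eef_pos: [0.4593, -0.0235, 0.0354]
tool_rot: [0.058, 0.998, -0.0, 0.002]
ft_force: [0.1, -0.2, 7.4]
gripper_width: 0.0
gripper_force: 3.8
```

{"fn": "play_rows", "kwargs": {"targets": [0, 0, -1.5, 0, 0, 0, 0, 0, -1.5, 0, 0, 0, 0, 0, 0, 0, 0, 0]}}

```text
clock: 7.08
eef_pos: [0.459, -0.0234, 0.0322]
tool_rot: [0.058, 0.998, -0.0, 0.001]
ft_force: [-1.0, -0.7, 8.3]
gripper_width: 0.0
gripper_force: 3.9
```

{"fn": "play_rows", "kwargs": {"targets": [0, 0, -1, 0, 0, 0, 0, 0, 0, 0, 0, 0]}}

```text
clock: 7.32
eef_pos: [0.4589, -0.0234, 0.0313]
tool_rot: [0.058, 0.998, -0.0, 0.001]
ft_force: [-2.4, 1.6, 7.2]
gripper_width: -0.002
gripper_force: 4.2
```

{"fn": "play_rows", "kwargs": {"targets": [0, 0, -1, 0, 0, 0, 0, 0, 0, 0, 0, 0]}}

```text
clock: 7.58
eef_pos: [0.4588, -0.0234, 0.0302]
tool_rot: [0.058, 0.998, -0.0, 0.001]
ft_force: [-3.2, 0.6, 8.3]
gripper_width: 0.001
gripper_force: 4.3
```

{"fn": "play_rows", "kwargs": {"targets": [0, 0, -1, 0, 0, 0, 0, 0, 0, 0, 0, 0]}}

```text
clock: 7.82
eef_pos: [0.4587, -0.0234, 0.0292]
tool_rot: [0.058, 0.998, -0.0, 0.001]
ft_force: [-2.5, 0.4, 8.7]
gripper_width: 0.0
gripper_force: 4.3
```

{"fn": "play_rows", "kwargs": {"targets": [0, 0, -1, 0, 0, 0, 0, 0, 0, 0, 0, 0]}}

```text
clock: 8.07
eef_pos: [0.4586, -0.0233, 0.0282]
tool_rot: [0.058, 0.998, -0.0, 0.001]
ft_force: [-3.3, 0.8, 8.8]
gripper_width: -0.0
gripper_force: 4.4
```

{"fn": "play_rows", "kwargs": {"targets": [0, 0, -1, 0, 0, 0, 0, 0, 0, 0, 0, 0]}}

```text
clock: 8.32
eef_pos: [0.4586, -0.0233, 0.0272]
tool_rot: [0.058, 0.998, -0.0, 0.001]
ft_force: [-3.0, -0.1, 8.7]
gripper_width: 0.001
gripper_force: 4.5
```

```bash
python3 - <<'E'
from h import *
s=robot.sense(); print(s["eef_pos"].round(4),s["ft_force"].round(1))
xa=np.array([.9935,-.1135,0]);ya=np.array([.1135,.9935,0]);O=np.array([.6415,-.040,0])
for n in("scene","side"):
    d=snap(n);W=cloud(d).reshape(-1,3);L=(W-O)@np.c_[xa,ya,[0,0,1]]
    m=(abs(L[:,1])<90)&(L[:,2]>.16)&(L[:,0]>-.1)&(L[:,0]<.15); Q=L[m]
    r=np.hypot(Q[:,0]-.112,Q[:,2]-.119); Q=Q[r>.06]; r=r[r>.06]; a=np.arctan2(Q[:,2]-.119,.112-Q[:,0])-0.02/r
    print(n,len(Q),np.percentile(a,[10,50,90]).round(3), np.percentile(r,98).round(3))
    P=L[(abs(L[:,1])<.04)&(L[:,0]<-.14)&(L[:,0]>-.23)&(L[:,2]>.01)&(L[:,2]<.07)]
    print(len(P),np.percentile(P[:,2],[10,50,90]).round(3))
E
```

```text
[ 0.4586 -0.0233  0.0272] [-3.  -0.1  8.7]
scene 3010 [0.889 0.923 0.937] 0.216
220 [0.045 0.051 0.061]
side 702 [0.829 0.893 0.94 ] 0.215
242 [0.045 0.052 0.061]
```

```bash
python3 - <<'E'
from h import *
a=snap("scene");b=snap("side");w=snap("wrist")
A=cv2.resize(a["image"][145:225,190:270],(400,400),interpolation=cv2.INTER_CUBIC);B=cv2.resize(b["image"][155:235,240:320],(400,400),interpolation=cv2.INTER_CUBIC)
cv2.imwrite("pics/e.png",np.clip(np.hstack([A,B])*1.6,0,255)); 
E
```

```text
[ WARN:0@3.537] global loadsave.cpp:1063 imwrite_ Unsupported depth image for selected encoder is fallbacked to CV_8U.
```

View pics/e.png

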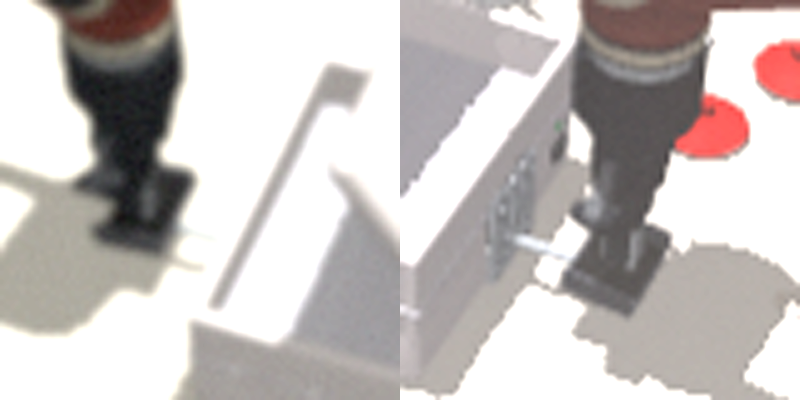

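```bash
python3 - <<'E'
from h import *
xa=np.array([.9935,-.1135,0]);ya=np.array([.1135,.9935,0]);O=np.array([.6415,-.040,0]);M=np.c_[xa,ya,[0,0,1]]
for n,pts in(("scene",[(212,192),(218,194),(225,183)]),("side",[(277,209),(284,214),(289,205),(276,211)])):
    d=snap(n);W=cloud(d);L=((W-O)@M)
    for u,v in pts: print(n,u,v,(L[v,u]*1000).round(0),d["image"][v,u])
    Q=L.reshape(-1,3); Q=Q[(abs(Q[:,1])<.09)&(Q[:,2]>.17)&(Q[:,0]>-.1)&(Q[:,0]<.15)]
    for _ in range(4):
        c=Q.mean(0);_,_,V=np.linalg.svd(Q-c,full_matrices=False);e=abs((Q-c)@V[2]);Q=Q[e<max(.003,1.5*np.median(e))]
    print(n,len(Q),c.round(3),V[2].round(3),"angle",np.arctan2(abs(V[2][0]),abs(V[2][2])))
E
```

```text
scene 212 192 [-191.  -35.   56.] [41 40 40]
scene 218 194 [-169.  -35.   56.] [54 55 53]
scene 225 183 [-165.   14.   57.] [31 30 32]
scene 1952 [ 0.047 -0.005  0.239] [ 0.807 -0.     0.591] angle 0.938357664582642
side 277 209 [nan nan nan] [61 61 63]
side 284 214 [-195.   31.   56.] [66 66 69]
side 289 205 [-193.  -16.   51.] [55 55 58]
side 276 211 [-170.   33.   59.] [72 71 72]
side 137 [0.    0.01  0.289] [-0.865  0.004 -0.503] angle 1.0442055273015844
```

{"fn": "play_rows", "kwargs": {"targets": [0, 0, -1.5, 0, 0, 0, 0, 0, -1.5, 0, 0, 0, 0, 0, 0, 0, 0, 0]}}

```text
clock: 9.05
eef_pos: [0.4584, -0.0233, 0.024]
tool_rot: [0.058, 0.998, -0.0, 0.001]
ft_force: [-2.9, 0.3, 8.0]
gripper_width: -0.002
gripper_force: 4.5
```

```bash
cat > hood.py <<'E'
from h import *
xa=np.array([.9935,-.1135,0]);ya=np.array([.1135,.9935,0]);O=np.array([.6415,-.040,0]);M=np.c_[xa,ya,[0,0,1]]
def hood():
    d=snap("scene");L=((cloud(d)-O)@M)
    Q=L.reshape(-1,3); Q=Q[(abs(Q[:,1])<.09)&(Q[:,2]>.17)&(Q[:,0]>-.1)&(Q[:,0]<.15)]
    for _ in range(4):
        c=Q.mean(0);_,_,V=np.linalg.svd(Q-c,full_matrices=False);e=abs((Q-c)@V[2]);Q=Q[e<max(.003,1.5*np.median(e))]
    f=[L[v,u,2] for u,v in ((212,192),(218,194))]
    print(robot.sense()["eef_pos"].round(4),"hood",len(Q),np.arctan2(abs(V[2][0]),abs(V[2][2])).round(3),"flange z",np.round(f,3))
    return d,L
if __name__=="__main__":hood()
E
python3 hood.py; python3 - <<'E'
from h import *
d=snap("wrist");im=d["image"]; cv2.imwrite("pics/f.png",np.clip(im.astype(float)*2.2,0,255).astype(np.uint8))
E
```

```text
[ 0.4584 -0.0233  0.024 ] hood 1771 1.017 flange z [0.056 0.054]
```

View pics/f.png

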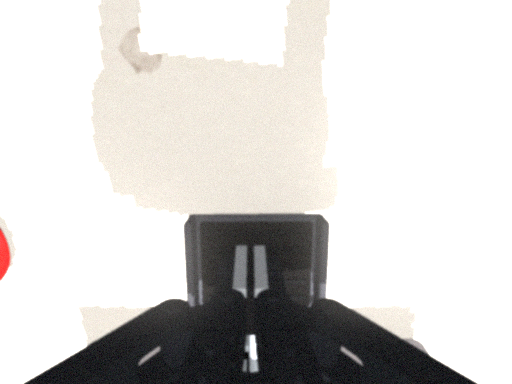

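```bash
python3 - <<'E'
from h import *
d=snap("wrist"); W=cloud(d); s=robot.sense()
print(proj(d,s["eef_pos"]), s["eef_pos"])
for u,v in ((215,235),(290,235),(193,240),(322,240),(257,225),(240,250),(240,270),(260,250),(240,285),(257,160)): print(u,v,(W[v,u]*1000).round(1))
E
```

```text
(np.float64(252.17248768482966), np.float64(240.21964858096175)) [ 0.45839495 -0.02330451  0.02405082]
215 235 [443.8 -39.6  43.2]
290 235 [447.7  -4.1  43.7]
193 240 [442.5 -49.2  48.7]
322 240 [447.4   9.4  52.6]
257 225 [441.3 -19.1  42.3]
240 250 [447.2 -27.7  54.1]
240 270 [447.3 -27.2  70.6]
260 250 [448.2 -18.8  54.2]
240 285 [447.3 -26.9  81. ]
257 160 [420.1 -16.    0.6]
```

The tool moves the hood consistently, and contact is about 19 mm behind the TCP. The wrist depth puts the tread at about 43 mm. I'll continue down to the sill.

{"fn": "play_rows", "kwargs": {"targets": [0, 0, -1.5, 0, 0, 0, 0, 0, -1.5, 0, 0, 0, 0, 0, -1.5, 0, 0, 0, 0, 0, -1.5, 0, 0, 0, 0, 0, 0, 0, 0, 0]}}

```text
clock: 9.82
eef_pos: [0.4582, -0.0233, 0.018]
tool_rot: [0.058, 0.998, -0.0, 0.0]
ft_force: [-3.4, -0.1, 9.3]
gripper_width: -0.002
gripper_force: 4.7
```

```bash
python3 hood.py
```

```text
[ 0.4582 -0.0233  0.018 ] hood 1413 1.174 flange z [0.038 0.051]
```

{"fn": "play_rows", "kwargs": {"targets": [0, 0, -1, 0, 0, 0, 0, 0, -1, 0, 0, 0, 0, 0, 0, 0, 0, 0]}}

```text
clock: 10.25
eef_pos: [0.4582, -0.0233, 0.0161]
tool_rot: [0.058, 0.998, -0.0, 0.0]
ft_force: [-4.0, 0.7, 9.5]
gripper_width: -0.005
gripper_force: 5.2
```

{"fn": "play_rows", "kwargs": {"targets": [0, 0, -1, 0, 0, 0, 0, 0, 0, 0, 0, 0]}}

```text
clock: 10.5
eef_pos: [0.4582, -0.0233, 0.0151]
tool_rot: [0.058, 0.998, -0.0, 0.0]
ft_force: [-4.2, 0.6, 9.4]
gripper_width: 0.001
gripper_force: 5.3
```

{"fn": "play_rows", "kwargs": {"targets": [0, 0, -1, 0, 0, 0, 0, 0, 0, 0, 0, 0]}}

```text
clock: 10.75
eef_pos: [0.4582, -0.0233, 0.0141]
tool_rot: [0.058, 0.998, -0.0, 0.0]
ft_force: [-4.1, 0.7, 10.3]
gripper_width: -0.001
gripper_force: 5.3
```

{"fn": "play_rows", "kwargs": {"targets": [-0.5, 0, -1, 0, 0, 0, 0, 0, 0, 0, 0, 0]}}

```text
clock: 11.0
eef_pos: [0.4581, -0.0233, 0.0133]
tool_rot: [0.058, 0.998, -0.0, 0.001]
ft_force: [-3.3, 1.1, 10.7]
gripper_width: 0.0
gripper_force: 5.3
```

{"fn": "play_rows", "kwargs": {"targets": [0, 0, -1, 0, 0, 0, 0, 0, 0, 0, 0, 0]}}

```text
clock: 11.25
eef_pos: [0.4581, -0.0234, 0.0124]
tool_rot: [0.058, 0.998, -0.0, 0.001]
ft_force: [-3.1, -0.0, 9.4]
gripper_width: -0.002
gripper_force: 5.4
```

{"fn": "play_rows", "kwargs": {"targets": [0, 0, -1, 0, 0, 0, 0, 0, 0, 0, 0, 0]}}

```text
clock: 11.5
eef_pos: [0.4581, -0.0233, 0.0113]
tool_rot: [0.058, 0.998, -0.0, 0.001]
ft_force: [-3.9, -0.3, 10.4]
gripper_width: -0.002
gripper_force: 5.5
```

```bash
python3 - <<'E'
import hood
from h import *
hood.hood()
d=snap("wrist"); W=cloud(d)
for u,v in ((215,235),(290,235),(257,225)): print((W[v,u]*1000).round(1))
E
```

```text
[ 0.4582 -0.0233  0.0114] hood 824 1.368 flange z [0.03  0.035]
[444.  -39.8  29.4]
[448.4  -3.9  29.1]
[441.8 -19.2  27.9]
```

{"fn": "play_rows", "kwargs": {"targets": [0, 0, -1, 0, 0, 0, 0, 0, 0, 0, 0, 0]}}

```text
clock: 11.85
eef_pos: [0.4582, -0.0234, 0.0104]
tool_rot: [0.058, 0.998, -0.0, 0.001]
ft_force: [-4.5, 0.3, 9.8]
gripper_width: 0.003
gripper_force: 5.6
```

{"fn": "play_rows", "kwargs": {"targets": [0, 0, -0.8, 0, 0, 0, 0, 0, 0, 0, 0, 0]}}

```text
clock: 12.1
eef_pos: [0.4582, -0.0234, 0.0097]
tool_rot: [0.058, 0.998, -0.0, 0.001]
ft_force: [-4.9, -0.2, 10.0]
gripper_width: 0.005
gripper_force: 5.8
```

{"fn": "play_rows", "kwargs": {"targets": [0, 0, -0.8, 0, 0, 0, 0, 0, 0, 0, 0, 0]}}

```text
clock: 12.35
eef_pos: [0.4582, -0.0234, 0.009]
tool_rot: [0.058, 0.998, -0.0, 0.001]
ft_force: [-3.7, 1.5, 11.1]
gripper_width: -0.005
gripper_force: 6.2
```

{"fn": "play_rows", "kwargs": {"targets": [0, 0, -0.8, 0, 0, 0, 0, 0, 0, 0, 0, 0]}}

```text
clock: 12.6
eef_pos: [0.4583, -0.0234, 0.0086]
tool_rot: [0.058, 0.998, -0.0, 0.001]
ft_force: [-5.5, 1.5, 15.9]
gripper_width: -0.005
gripper_force: 8.1
```

Sill found: force jumped to 15.9 N at TCP z 8.7 mm. I'll back off 1.2 mm and shift right.

{"fn": "play_rows", "kwargs": {"targets": [0, 0, 1.2, 0, 0, 0, 0, -2, 0, 0, 0, 0, -0.3, -2.5, 0, 0, 0, 0, -0.3, -2.5, 0, 0, 0, 0, -0.2, -2.5, 0, 0, 0, 0, -0.1, -2.5, 0, 0, 0, 0]}}

```text
clock: 13.35
eef_pos: [0.4575, -0.0354, 0.0093]
tool_rot: [0.058, 0.998, -0.0, 0.001]
ft_force: [-3.7, 0.4, 10.5]
gripper_width: 0.0
gripper_force: 5.5
```

```bash
cat > tr.py <<'E'
from h import *
s=robot.sense(); d=snap("wrist"); W=cloud(d)
print(s["eef_pos"].round(4),s["ft_force"].round(1))
m=(d["image"].max(-1)<75)&(W[...,2]<.07)&(W[...,2]>.012)
row=W[232][m[232]]; print("y",row[:,1].min().round(4),row[:,1].max().round(4),"z",np.median(row[:,2]).round(4), "cols",np.where(m[232])[0][[0,-1]])
E
python3 tr.py
```

```text
[ 0.4575 -0.0354  0.0093] [-3.7  0.4 10.5]
y -0.0648 -0.0011 z 0.0271 cols [183 324]
```

{"fn": "play_rows", "kwargs": {"targets": [0, -2.5, 0, 0, 0, 0, 0, -2.5, 0, 0, 0, 0, 0, -2.5, 0, 0, 0, 0, 0, -2, 0, 0, 0, 0]}}

```text
clock: 13.9
eef_pos: [0.4575, -0.045, 0.0094]
tool_rot: [0.058, 0.998, -0.0, 0.001]
ft_force: [-3.4, 1.0, 9.9]
gripper_width: -0.002
gripper_force: 6.0
```

{"fn": "play_rows", "kwargs": {"targets": [0, -1.5, 0, 0, 0, 0, 0, -1.5, 0, 0, 0, 0, 0, 0, 0, 0, 0, 0]}}

```text
clock: 14.28
eef_pos: [0.4576, -0.0482, 0.0095]
tool_rot: [0.058, 0.998, -0.0, 0.001]
ft_force: [-3.8, 0.1, 11.8]
gripper_width: 0.003
gripper_force: 6.0
```

```bash
python3 tr.py
```

```text
[ 0.4576 -0.0482  0.0095] [-3.8  0.1 11.8]
y -0.0791 -0.0152 z 0.027 cols [179 321]
```

{"fn": "play_rows", "kwargs": {"targets": [0, -1, 0, 0, 0, 0, 0, 0, 1, 0, 0, 0, 0, 0, 1, 0, 0, 0, 0, 0, 1, 0, 0, 0, 0, 0, 1, 0, 0, 0, 0, 0, 1, 0, 0, 0, 0, 0, 0, 0, 0, 0]}}

```text
clock: 15.2
eef_pos: [0.4575, -0.049, 0.014]
tool_rot: [0.058, 0.998, -0.0, 0.001]
ft_force: [-2.3, -0.2, 8.4]
gripper_width: -0.001
gripper_force: 4.2
```

{"fn": "play_rows", "kwargs": {"targets": [0, 0, 1, 0, 0, 0, 0, 0, 1, 0, 0, 0, 0, 0, 0, 0, 0, 0]}}

```text
clock: 15.58
eef_pos: [0.4575, -0.049, 0.0159]
tool_rot: [0.058, 0.998, -0.0, 0.001]
ft_force: [-2.1, 0.2, 6.5]
gripper_width: 0.002
gripper_force: 3.6
```

```bash
python3 tr.py; python3 hood.py
```

```text
[ 0.4575 -0.049   0.0159] [-2.1  0.2  6.5]
y -0.08 -0.0161 z 0.0339 cols [178 321]
[ 0.4575 -0.049   0.0159] hood 1182 1.251 flange z [0.103 0.043]
```

{"fn": "play_rows", "kwargs": {"targets": [0, 0, 1, 0, 0, 0, 0, 0, 0, 0, 0, 0]}}

```text
clock: 15.92
eef_pos: [0.4573, -0.0489, 0.0163]
tool_rot: [0.058, 0.998, -0.0, 0.001]
ft_force: [1.6, 0.6, 5.6]
gripper_width: -0.0
gripper_force: 2.3
```

{"fn": "play_rows", "kwargs": {"targets": [0, 0, 1, 0, 0, 0, 0, 0, 0, 0, 0, 0]}}

```text
clock: 16.18
eef_pos: [0.4561, -0.0487, 0.0163]
tool_rot: [0.058, 0.998, -0.0, 0.0]
ft_force: [1.6, 0.3, 2.7]
gripper_width: 0.002
gripper_force: 1.4
```

```bash
python3 tr.py; python3 hood.py
```

```text
[ 0.4561 -0.0487  0.0163] [1.6 0.3 2.7]
y -0.0796 -0.0165 z 0.0342 cols [179 320]
[ 0.4561 -0.0487  0.0162] hood 1213 1.237 flange z [0.103 0.039]
```

{"fn": "play_rows", "kwargs": {"targets": [0, 0, 1, 0, 0, 0, 0, 0, 0, 0, 0, 0]}}

```text
clock: 16.52
eef_pos: [0.4551, -0.0483, 0.0165]
tool_rot: [0.058, 0.998, 0.0, -0.001]
ft_force: [1.3, 0.1, 0.4]
gripper_width: 0.0
gripper_force: 0.0
```

{"fn": "play_rows", "kwargs": {"targets": [0, 0, 1, 0, 0, 0, 0, 0, 0, 0, 0, 0]}}

```text
clock: 16.77
eef_pos: [0.4559, -0.0485, 0.0182]
tool_rot: [0.058, 0.998, 0.0, -0.0]
ft_force: [-0.4, -0.5, 0.5]
gripper_width: 0.002
gripper_force: 0.0
```

```bash
python3 tr.py; python3 hood.py; python3 -c "
from h import *
print(robot.sense()['moment'])
a=snap('wrist')['image'];b=snap('side')['image'][155:235,240:320]
cv2.imwrite('pics/g.png',np.hstack([np.clip(a[150:350,100:400].astype(float)*2.2,0,255).astype(np.uint8),cv2.resize(b,(200,200))]))"
```

```text
[ 0.4559 -0.0485  0.0182] [-0.4 -0.5  0.5]
y -0.0802 -0.017 z 0.0345 cols [179 318]
[ 0.456  -0.0486  0.0182] hood 1238 1.232 flange z [0.102 0.036]
[ 0.02885647 -0.00082154  0.01722192]
```

View pics/g.png

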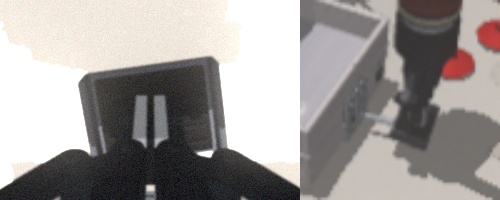

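Force is zero and the pedal is hanging in the notch, with the hood holding at about 1.23 rad. Next I'll lift off and go to the lid.

{"fn": "play_rows", "kwargs": {"targets": [0, 0, 5, 0, 0, 0, 0, 0, 25, 0, 0, 0, 0, 0, 50, 0, 0, 0, 0, 0, 50, 0, 0, 0, 0, 0, 30, 0, 0, 0, 8, -45, 0, 0, 0, 0, 8, -50, 0, 0, 0, 0, 8, -50, 0, 0, 0, 0, 8, -50, 0, 0, 0, 0, 5, -50, 0, 0, 0, 0, 0, 0, 0, 0, 0, 0], "jaw": 0.05}}

```text
clock: 18.35
eef_pos: [0.4929, -0.2964, 0.1784]
tool_rot: [0.06, 0.998, -0.0, -0.0]
ft_force: [-0.2, 0.1, 0.8]
gripper_width: 0.474
gripper_force: 0.0
```

```bash
python3 hood.py; python3 - <<'E'
from h import *
s=robot.sense(); d=snap("wrist"); W=cloud(d); im=d["image"]; cv2.imwrite("pics/h.png",im)
print(s["eef_pos"],s["gripper_width"],proj(d,s["eef_pos"]))
hsv=cv2.cvtColor(im,cv2.COLOR_BGR2HSV)
m=((W[...,2]>.009)&(W[...,2]<.036)&(hsv[...,1]<60)).astype(np.uint8); m=cv2.morphologyEx(m,cv2.MORPH_OPEN,np.ones((3,3)))
k,l,st,c=cv2.connectedComponentsWithStats(m)
for i in range(1,k):
    if st[i,4]>150:
        P=W[l==i]; print(st[i],P.mean(0).round(4),P.min(0).round(3),P.max(0).round(3))
        T=P[P[:,2]>.022]; print(" knob",len(T),T.mean(0).round(4) if len(T) else "")
F=W[(W[...,2]>.12)]; print("fingers z min",np.percentile(F[:,2],[0,.5,2]).round(3))
E
```

```text
[ 0.4929 -0.2946  0.1783] hood 1210 1.232 flange z [0.038 0.039]
[ 0.49285566 -0.2946385   0.1782883 ] 0.47368030742865436 (np.float64(252.1262250338817), np.float64(240.2187573492729))
[488  81  24  16 236] [ 0.4411 -0.0564  0.0332] [ 0.436 -0.071  0.028] [ 0.45  -0.043  0.036]
 knob 236 [ 0.4411 -0.0564  0.0332]
[ 380  136  132  165 2266] [ 0.5604 -0.1148  0.0254] [ 0.487 -0.162  0.009] [ 0.674 -0.019  0.036]
 knob 1495 [ 0.5552 -0.1102  0.0295]
[ 212  143   60   58 2606] [ 0.4994 -0.3051  0.0147] [ 0.471 -0.336  0.009] [ 0.532 -0.276  0.033]
 knob 144 [ 0.5005 -0.3052  0.0302]
[ 75 181  35  44 293] [ 0.5046 -0.4532  0.0282] [ 0.485 -0.472  0.011] [ 0.535 -0.445  0.036]
 knob 249 [ 0.5051 -0.4526  0.0297]
[ 29 201  61  54 519] [ 0.5377 -0.5139  0.032 ] [ 0.498 -0.528  0.027] [ 0.561 -0.473  0.036]
 knob 519 [ 0.5377 -0.5139  0.032 ]
[  0 228  57  58 635] [ 0.5622 -0.5485  0.0251] [ 0.526 -0.574  0.01 ] [ 0.601 -0.532  0.036]
 knob 411 [ 0.564  -0.5446  0.0297]
[220 265  48  31 572] [ 0.6203 -0.3176  0.0228] [ 0.601 -0.348  0.009] [ 0.637 -0.29   0.036]
 knob 296 [ 0.6195 -0.3183  0.0289]
[221 307  47  23 730] [ 0.6717 -0.3236  0.0232] [ 0.652 -0.348  0.009] [ 0.679 -0.296  0.036]
 knob 406 [ 0.6713 -0.3239  0.0292]
fingers z min [0.201 0.206 0.212]
```

View pics/h.png

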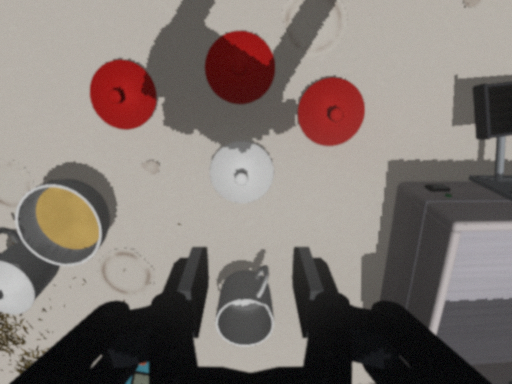

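The white lid's disc centre is at (242,171), giving (0.501, -0.3055). The red lids at (240,68), (332,110) and (123,94) are clear of the fingers, and the fingertips sit about 20 mm behind the TCP.

{"fn": "play_rows", "kwargs": {"targets": [4, -5, -30, 0, 0, 0, 4, -6, -35, 0, 0, 0, 0, 0, -35, 0, 0, 0, 0, 0, -30, 0, 0, 0, 0, 0, -20, 0, 0, 0, 0, 0, -10, 0, 0, 0, 0, 0, 0, 0, 0, 0], "jaw": 0.4}}

```text
clock: 19.32
eef_pos: [0.5012, -0.3042, 0.0183]
tool_rot: [0.058, 0.998, 0.0, -0.0]
ft_force: [-0.7, 0.5, -0.0]
gripper_width: 0.3
gripper_force: 0.0
```

```bash
python3 - <<'E'
from h import *
s=robot.sense(); d=snap("wrist"); W=cloud(d); im=d["image"]
print(s["eef_pos"],s["gripper_width"],s["ft_force"])
cv2.imwrite("pics/i.png",np.clip(im[130:340,110:400].astype(float)*1.6,0,255).astype(np.uint8))
F=W[235:260,215:290]; 
for v in range(230,262,5): print(v,[(u,int(W[v,u,2]*1000)) for u in range(210,300,8) if W[v,u,2]==W[v,u,2]])
E
```

```text
[ 0.50117532 -0.30423904  0.01830945] 0.30010063151666133 [-0.71537809  0.45705163 -0.04798749]
230 [(210, 13), (218, 14), (226, 17), (234, 17), (242, 18), (250, 18), (258, 16), (266, 17), (274, 16), (282, 15), (290, 12), (298, 11)]
235 [(210, 13), (218, 14), (226, 17), (234, 17), (242, 18), (250, 22), (258, 19), (266, 18), (274, 15), (282, 15), (290, 13), (298, 10)]
240 [(210, 12), (218, 16), (226, 17), (234, 17), (242, 26), (250, 29), (258, 24), (266, 17), (274, 15), (282, 15), (290, 12), (298, 10)]
245 [(210, 43), (218, 43), (226, 17), (234, 17), (242, 30), (250, 30), (258, 29), (266, 17), (274, 16), (282, 43), (290, 43), (298, 10)]
250 [(210, 48), (218, 49), (226, 16), (234, 16), (242, 32), (250, 31), (258, 30), (266, 16), (274, 15), (282, 49), (290, 49), (298, 10)]
255 [(210, 53), (218, 53), (226, 16), (234, 17), (242, 30), (250, 31), (258, 31), (266, 17), (274, 14), (282, 52), (290, 52), (298, 8)]
260 [(210, 56), (218, 58), (226, 15), (234, 15), (242, 16), (258, 15), (266, 14), (274, 15), (282, 56), (290, 57), (298, 51)]
```

View pics/i.png

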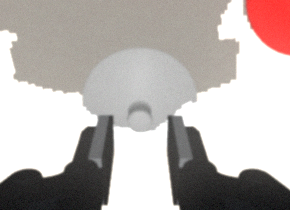

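Fingertips are at about 40 mm and straddle the knob, which is at crop (140,115) and centred. I'll lower 19 mm more and close.

{"fn": "play_rows", "kwargs": {"targets": [0, -1, -8, 0, 0, 0, 0, 0, -5, 0, 0, 0, 0, 0, -3, 0, 0, 0, 0, 0, -2, 0, 0, 0, 0, 0, -1, 0, 0, 0, 0, 0, 0, 0, 0, 0]}}

```text
clock: 20.12
eef_pos: [0.5011, -0.3056, -0.0007]
tool_rot: [0.058, 0.998, -0.0, 0.0]
ft_force: [0.1, -0.4, 0.9]
gripper_width: 0.302
gripper_force: 0.0
```

{"fn": "play_rows", "kwargs": {"targets": [0, 0, 0, 0, 0, 0, 0, 0, 0, 0, 0, 0, 0, 0, 0, 0, 0, 0, 0, 0, 0, 0, 0, 0], "jaw": 1, "squeeze": 30}}

```text
clock: 20.62
eef_pos: [0.5013, -0.3057, -0.0005]
tool_rot: [0.058, 0.998, -0.0, 0.0]
ft_force: [0.9, -1.2, 1.0]
gripper_width: 0.125
gripper_force: 29.3
```

{"fn": "play_rows", "kwargs": {"targets": [0, 0, 10, 0, 0, 0, 0, 0, 30, 0, 0, 0, 0, 0, 50, 0, 0, 0, 0, 0, 50, 0, 0, 0, 0, 0, 40, 0, 0, 0, 0, 0, 20, 0, 0, 0]}}

```text
clock: 21.38
eef_pos: [0.502, -0.3063, 0.2028]
tool_rot: [0.058, 0.998, -0.001, 0.002]
ft_force: [-0.1, 0.1, -0.0]
gripper_width: 0.126
gripper_force: 29.2
```

```bash
python3 - <<'E'
import hood
from h import *
d,L=hood.hood(); s=snap("side"); LS=(cloud(s)-hood.O)@hood.M
a=d["image"][135:235,215:335]; b=s["image"][125:225,170:290]
# rim of box at z~.118 -> box centre
for n,l in (("scene",L),("side",LS)):
    q=l.reshape(-1,3); r=q[(q[:,2]>.113)&(q[:,2]<.122)&(abs(q[:,0])<.13)&(abs(q[:,1])<.14)]
    print(n,"rim",len(r),r.min(0).round(3),r.max(0).round(3))
    p=q[(q[:,2]>.06)&(q[:,2]<.072)&(abs(q[:,0])<.085)&(abs(q[:,1])<.105)]; print("plate",len(p),p.min(0).round(3),p.max(0).round(3))
    lid=q[(q[:,2]>.078)&(q[:,2]<.1)&(abs(q[:,0])<.08)&(abs(q[:,1])<.09)]; print("lid?",len(lid),np.median(lid,0).round(3),lid.min(0).round(3),lid.max(0).round(3))
f=lambda x:cv2.resize(np.clip(x.astype(float)*1.3,0,255).astype(np.uint8),(400,333),interpolation=cv2.INTER_CUBIC)
cv2.imwrite("pics/j.png",np.hstack([f(a),f(b)]))
E
```

```text
[ 0.5026 -0.3068  0.2045] hood 1231 1.231 flange z [0.036 0.038]
scene rim 463 [-0.103 -0.12   0.113] [0.127 0.116 0.122]
plate 62 [-0.082 -0.079  0.068] [0.06  0.101 0.072]
lid? 265 [-0.03  -0.015  0.079] [-0.08  -0.085  0.078] [0.08  0.09  0.094]
side rim 824 [-0.099 -0.118  0.113] [0.12  0.119 0.122]Traceback (most recent call last):
  File "<stdin>", line 9, in <module>
    return umr_minimum(a, axis, None, out, keepdims, initial, where)
ValueError: zero-size array to reduction operation minimum which has no identity
```

{"fn": "play_rows", "kwargs": {"targets": [15, 20, 5, 0, 0, 0, 22, 32, 5, 0, 0, 0, 22, 32, 0, 0, 0, 0, 22, 32, 0, 0, 0, 0, 12, 15, 0, 0, 0, 0, 0, 0, 0, 0, 0, 0]}}

```text
clock: 22.22
eef_pos: [0.5938, -0.1739, 0.2075]
tool_rot: [0.057, 0.998, 0.0, -0.001]
ft_force: [-0.4, 0.3, -0.6]
gripper_width: 0.126
gripper_force: 29.3
```

```bash
python3 - <<'E'
import hood
from h import *
s=robot.sense(); d=snap("wrist"); print(s["clock"],s["eef_pos"])
f=lambda p:hood.O+hood.M@np.array(p)
print("pred seat",[np.round(proj(d,f((x,y,.066)))) for x,y in ((0,-.05),(0,.05),(-.1,-.116),(-.1,.116))])
cv2.imwrite("pics/j.png",np.clip(d["image"].astype(float)*1.4,0,255).astype(np.uint8)); 
E
```

```text
22.225 [ 0.59375006 -0.17389194  0.20747747]
pred seat [array([342., 203.]), array([440., 203.]), array([277.,  97.]), array([524., 102.])]
```

View pics/j.png

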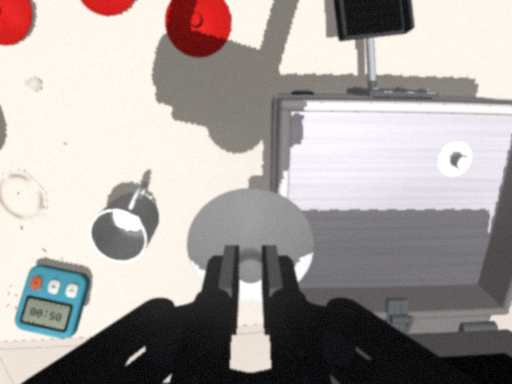

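The wrist view shows the racked lid at (456,158) and the basin spanning columns 285 to 505. The empty seat is washed out by the gain, so I'll find it from depth and edges numerically.

```bash
python3 - <<'E'
import hood
from h import *
D=[snap("wrist") for _ in range(4)]; d=D[0]
dep=np.median([x["depth"] for x in D],0); d["depth"]=dep; g=np.mean([x["image"].mean(-1) for x in D],0)
L=(cloud(d)-hood.O)@hood.M*1000
q=L[100:300,280:].reshape(-1,3)
H,xe,ye=np.histogram2d(q[:,0],q[:,1],bins=[np.arange(-100,105,10),np.arange(-115,120,10)],weights=q[:,2]);N,_,_=np.histogram2d(q[:,0],q[:,1],bins=[xe,ye]); Gs,_,_=np.histogram2d(q[:,0],q[:,1],bins=[xe,ye],weights=g[100:300,280:].ravel())
np.set_printoptions(linewidth=250)
with np.errstate(all="ignore"):
    print("y",ye[:-1].astype(int)); 
    for i in range(20): print(int(xe[i]),np.round(H[i]/N[i]).tolist())
    print("gray")
    for i in range(20): print(int(xe[i]),np.round(np.nan_to_num(Gs[i]/N[i])).astype(int).tolist())
E
```

```text
y [-115 -105  -95  -85  -75  -65  -55  -45  -35  -25  -15   -5    5   15   25   35   45   55   65   75   85   95  105]
-100 [117.0, 117.0, 117.0, 117.0, 117.0, 117.0, 117.0, 117.0, 116.0, 115.0, 115.0, 115.0, 115.0, 115.0, 115.0, 115.0, 116.0, 117.0, nan, nan, nan, nan, nan]
-90 [117.0, 75.0, 75.0, 75.0, 75.0, 76.0, 75.0, 75.0, 75.0, 75.0, 75.0, 75.0, 75.0, 75.0, 75.0, 75.0, 75.0, 75.0, 75.0, 75.0, 75.0, 75.0, nan]
-80 [116.0, 75.0, 75.0, 75.0, 75.0, 75.0, 75.0, 75.0, 75.0, 75.0, 75.0, 75.0, 75.0, 75.0, 75.0, 75.0, 75.0, 75.0, 75.0, 75.0, 75.0, 75.0, nan]
-70 [117.0, 75.0, 75.0, 75.0, 75.0, 75.0, 75.0, 75.0, 75.0, 75.0, 75.0, 75.0, 75.0, 75.0, 75.0, 75.0, 75.0, 75.0, 75.0, 75.0, 75.0, 75.0, nan]
-60 [128.0, 75.0, 75.0, 75.0, 75.0, 75.0, 75.0, 75.0, 75.0, 75.0, 75.0, 75.0, 75.0, 75.0, 75.0, 76.0, 81.0, 76.0, 75.0, 75.0, 75.0, 75.0, 74.0]
-50 [192.0, 75.0, 75.0, 74.0, 75.0, 75.0, 75.0, 75.0, 75.0, 75.0, 75.0, 75.0, 75.0, 75.0, 75.0, 78.0, 86.0, 86.0, 75.0, 75.0, 75.0, 75.0, 76.0]
-40 [188.0, 75.0, 75.0, 75.0, 75.0, 74.0, 75.0, 75.0, 75.0, 75.0, 75.0, 75.0, 75.0, 75.0, 75.0, 75.0, 76.0,
[... 3296 characters left out ...]
, 87, 87, 87, 87, 88, 88, 88, 88, 88, 99, 58]
30 [0, 0, 0, 89, 88, 88, 87, 87, 86, 86, 86, 86, 86, 86, 87, 87, 87, 88, 88, 88, 88, 85, 57]
40 [0, 0, 0, 88, 86, 86, 85, 85, 85, 84, 85, 84, 85, 86, 86, 86, 87, 87, 88, 88, 88, 85, 56]
50 [0, 0, 0, 98, 87, 86, 86, 86, 85, 85, 85, 85, 85, 85, 85, 85, 86, 86, 86, 86, 86, 80, 55]
60 [0, 0, 0, 93, 86, 86, 86, 85, 85, 85, 85, 85, 85, 85, 85, 85, 86, 86, 86, 86, 86, 82, 57]
70 [0, 0, 105, 87, 84, 84, 84, 84, 84, 84, 78, 77, 83, 85, 86, 86, 86, 87, 87, 87, 87, 83, 59]
80 [0, 0, 76, 74, 74, 74, 74, 74, 76, 75, 74, 75, 74, 75, 75, 75, 75, 74, 75, 75, 75, 73, 57]
90 [0, 0, 65, 69, 67, 65, 64, 65, 67, 68, 69, 69, 65, 67, 68, 68, 69, 68, 68, 68, 69, 67, 65]
```

```bash
python3 - <<'E'
import hood
from h import *
for n in ("scene","side","wrist"):
    d=snap(n);L=(cloud(d)-hood.O)@hood.M*1000; m=(abs(L[...,0])<90)&(abs(L[...,1])<105)&(L[...,2]<112)&(L[...,2]>30)
    h,e=np.histogram(L[m][:,2],bins=np.arange(30,114,4)); print(n,h.tolist())
D=[snap("wrist") for _ in range(6)];d=D[0]; im=np.mean([x["image"].astype(float) for x in D],0); 
L=(cloud(d)-hood.O)@hood.M*1000
# racked lid: bright blob and knob
g=im.mean(-1); r0,c0=130,425
sub=im[r0:195,c0:490]
for r in range(0,65,4): print(r+r0,sub[r,::4].mean(-1).round().astype(int).tolist())
# rectify plane z=.066 around right seat: 1 px = 1mm in x[-95,5], y[-105,5]
xs=np.arange(-95,0,1);ys=np.arange(-105,10,1)
mp=np.array([[proj(d,hood.O+hood.M@np.array([x/1e3,y/1e3,.075])) for y in ys] for x in xs],np.float32)
t=cv2.remap(im.astype(np.float32),mp,None,cv2.INTER_LINEAR).mean(-1)
hp=cv2.GaussianBlur(t,(0,0),1.5)-cv2.GaussianBlur(t,(0,0),12)
print("hp std",hp.std());
for r in range(0,95,5): print(int(xs[r]),hp[r,::5].round(1).tolist())
E
```

```text
scene [0, 0, 0, 0, 0, 0, 0, 0, 0, 5, 345, 874, 201, 11, 9, 12, 4, 4, 5, 6]
side [0, 0, 0, 0, 0, 0, 0, 0, 0, 0, 5, 861, 895, 16, 6, 12, 4, 0, 2, 2]
wrist [0, 0, 0, 0, 0, 0, 0, 0, 0, 0, 1452, 32683, 426, 393, 458, 424, 323, 285, 267, 213]
130 [174, 175, 173, 173, 173, 173, 172, 171, 170, 171, 169, 169, 170, 169, 168, 168, 169]
134 [176, 175, 175, 174, 173, 174, 172, 174, 171, 172, 170, 171, 171, 169, 170, 169, 169]
138 [174, 174, 174, 173, 175, 172, 171, 173, 174, 171, 172, 171, 172, 171, 172, 170, 171]
142 [175, 174, 174, 174, 173, 173, 183, 194, 195, 194, 185, 172, 171, 172, 172, 171, 171]
146 [172, 172, 172, 173, 173, 196, 198, 199, 196, 196, 195, 186, 172, 172, 172, 172, 171]
150 [171, 170, 169, 170, 187, 201, 201, 172, 137, 185, 197, 195, 169, 169, 169, 169, 169]
154 [170, 170, 171, 172, 198, 202, 185, 98, 86, 111, 163, 192, 174, 171, 170, 172, 174]
158 [171, 170, 171, 175, 199, 203, 180, 81, 97, 194, 199, 192, 169, 168, 169, 168, 169]
162 [172, 172, 173, 176, 197, 200, 192, 91, 136, 199, 198, 189, 170, 170, 170, 170, 169]
166 [169, 169, 169, 169, 194, 196, 196, 191, 160, 188, 192
[... 7562 characters left out ...]
-0.8999999761581421, -1.0, -1.2000000476837158, -1.100000023841858, -1.100000023841858, -1.2000000476837158, -1.2000000476837158, -1.2000000476837158, -1.399999976158142, -1.7999999523162842, -1.7000000476837158, -1.600000023841858, -1.600000023841858, -1.899999976158142, -1.899999976158142, -2.0]
-5 [-34.79999923706055, -2.4000000953674316, 4.5, 2.5, 1.399999976158142, 0.20000000298023224, -0.4000000059604645, -0.699999988079071, -1.0, -1.2999999523162842, -1.2000000476837158, -1.5, -1.7000000476837158, -1.7000000476837158, -1.399999976158142, -1.5, -1.7000000476837158, -1.7999999523162842, -1.600000023841858, -1.600000023841858, -1.600000023841858, -1.7999999523162842, -1.7999999523162842]
```

```bash
python3 - <<'E'
import hood
from h import *
D=[snap("wrist") for _ in range(4)];d=D[0]; g=np.mean([x["image"].astype(float).mean(-1) for x in D],0); d["depth"]=np.median([x["depth"] for x in D],0)
L=(cloud(d)-hood.O)@hood.M*1000
m=np.zeros(g.shape,np.uint8); m[135:180,430:482]=(g[135:180,430:482]>182)|(g[135:180,430:482]<150)
k,l,st,c=cv2.connectedComponentsWithStats(m); i=1+np.argmax(st[1:,4]); cn,_=cv2.findContours((l==i).astype(np.uint8),0,2); (u,v),r=cv2.minEnclosingCircle(cn[0]); print(st[i],u,v,r)
loc=lambda u,v,z:((onz(d,u,v,z)-hood.O)@hood.M*1000).round(1)
print("lid at z75,77",loc(u,v,.075),loc(u,v,.077), "r mm", (loc(u+r,v,.075)-loc(u,v,.075))[1])
P=L[140:180,432:480]; K=P[P[...,2]>86]; print("knob",len(K),np.median(K,0).round(1),K.max(0).round(1),K.min(0).round(1))
# inner side walls near rim: gray profile along row for several rows
for v in (125,140,200,260): 
    e=np.abs(np.diff(cv2.GaussianBlur(g[v:v+3].mean(0)[None],(5,1),0)[0])); print(v,[(j,round(e[j],1),loc(j,v,.118)[:2].tolist(),loc(j,v,.075)[:2].tolist()) for j in range(255,510) if e[j]>7 and e[j]==e[max(0,j-4):j+5].max()])
# front edge
for u0 in (310,340,400): 
    e=np.abs(np.diff(g[85:125,u0-1:u0+2].mean(1))); print(u0,[(j+85,round(e[j],1),loc(u0,j+85,.118)[0]) for j in range(len(e)) if e[j]>7])
s=robot.sense(); print(s["eef_pos"])
# held lid circle
h=snap("wrist"); W=cloud(h); Q=W[180:300,180:320].reshape(-1,3); Q=Q[(Q[:,2]>s["eef_pos"][2]+.010)&(Q[:,2]<s["eef_pos"][2]+.018)]; print("held",Q.min(0).round(4),Q.max(0).round(4),np.median(Q,0).round(4))
E
```

```text
[438 140  34  35 848] 454.05767822265625 156.9423065185547 18.520545959472656
lid at z75,77 [-47.2  49.7  75. ] [-47.7  48.4  77. ] r mm 18.5
knob 177 [-47.3  48.4  90. ] [-41.2  56.8  91. ] [-53.   43.5  86.4]
125 [(270, np.float64(7.1), [-81.4, -125.2], [-75.5, -122.7]), (280, np.float64(8.2), [-81.3, -117.7], [-75.5, -113.9]), (302, np.float64(24.4), [-81.4, -101.0], [-75.5, -94.5])]
140 [(263, np.float64(18.9), [-70.0, -130.4], [-62.2, -128.7]), (270, np.float64(7.4), [-70.0, -125.0], [-62.2, -122.5]), (279, np.float64(7.8), [-70.0, -118.1], [-62.2, -114.5]), (301, np.float64(20.8), [-70.0, -101.3], [-62.2, -94.8]), (509, np.float64(17.8), [-71.5, 66.9], [-64.0, 101.8])]
200 [(290, np.float64(11.4), [-21.1, -108.0], [-5.1, -102.6]), (495, np.float64(20.7), [-20.3, 66.7], [-4.2, 101.6])]
260 [(261, np.float64(13.1), [34.3, -131.1], [59.6, -129.5]), (278, np.float64(7.5), [34.3, -116.3], [59.7, -112.3]), (297, np.float64(22.0), [34.4, -99.8], [59.8, -93.1]), (310, np.float64(24.2), [34.5, -88.5], [59.9, -79.8]), (482, np.float64(7.4), [37.5, 69.0], [63.4, 104.1])]
310 [(88, np.floa
[... 1082 characters left out ...]
(-111.3)), (86, np.float64(10.8), np.float64(-110.6)), (89, np.float64(9.8), np.float64(-108.4)), (94, np.float64(9.4), np.float64(-104.8)), (97, np.float64(13.4), np.float64(-102.6)), (98, np.float64(21.4), np.float64(-101.9)), (99, np.float64(30.7), np.float64(-101.2)), (100, np.float64(24.7), np.float64(-100.5)), (101, np.float64(18.1), np.float64(-99.7)), (102, np.float64(10.1), np.float64(-99.0)), (108, np.float64(9.4), np.float64(-94.6)), (109, np.float64(12.7), np.float64(-93.8)), (111, np.float64(13.8), np.float64(-92.4)), (112, np.float64(7.4), np.float64(-91.6))]
[ 0.59409107 -0.17455782  0.20926642]
held [ 0.5623 -0.2074  0.2193] [ 0.6245 -0.1439  0.2273] [ 0.5815 -0.1746  0.2227]
```

The racked lid is at local (-47, 48.5), with its top at 91 mm as specified. The mirrored empty seat should be at about (-47, -50), which is world (0.589, -0.084). I'll settle the lid there by feel.

{"fn": "play_rows", "kwargs": {"targets": [-1, 20, 0, 0, 0, 0, -1, 25, 0, 0, 0, 0, -1, 25, 0, 0, 0, 0, -1.6, 20, 0, 0, 0, 0, 0, 0, -20, 0, 0, 0, 0, 0, -35, 0, 0, 0, 0, 0, -35, 0, 0, 0, 0, 0, -25, 0, 0, 0, 0, 0, -10, 0, 0, 0, 0, 0, -4, 0, 0, 0, 0, 0, 0, 0, 0, 0]}}

```text
clock: 24.55
eef_pos: [0.59, -0.0849, 0.081]
tool_rot: [0.058, 0.998, -0.0, 0.001]
ft_force: [0.4, -0.3, 0.1]
gripper_width: 0.122
gripper_force: 29.3
```

{"fn": "play_rows", "kwargs": {"targets": [0, 0.5, -4, 0, 0, 0, 0, 0, -3, 0, 0, 0, 0, 0, -2, 0, 0, 0, 0, 0, -2, 0, 0, 0, 0, 0, -1, 0, 0, 0, 0, 0, -1, 0, 0, 0, 0, 0, -1, 0, 0, 0, 0, 0, 0, 0, 0, 0]}}

```text
clock: 25.55
eef_pos: [0.5894, -0.0841, 0.0662]
tool_rot: [0.058, 0.998, 0.0, -0.0]
ft_force: [-0.5, -0.5, -1.0]
gripper_width: 0.129
gripper_force: 29.3
```

{"fn": "play_rows", "kwargs": {"targets": [0, 0, -1, 0, 0, 0, 0, 0, -1, 0, 0, 0, 0, 0, 0, 0, 0, 0]}}

```text
clock: 25.92
eef_pos: [0.5898, -0.0844, 0.0649]
tool_rot: [0.058, 0.998, -0.0, 0.0]
ft_force: [-1.8, -0.2, 2.9]
gripper_width: 0.125
gripper_force: 29.6
```

{"fn": "play_rows", "kwargs": {"targets": [0, 0, -1, 0, 0, 0, 0, 0, 0, 0, 0, 0]}}

```text
clock: 26.18
eef_pos: [0.5898, -0.0848, 0.0643]
tool_rot: [0.058, 0.998, -0.001, 0.0]
ft_force: [-3.9, -1.8, 5.9]
gripper_width: 0.13
gripper_force: 29.8
```

{"fn": "play_rows", "kwargs": {"targets": [-0.7, -0.3, 0, 0, 0, 0, -0.7, -0.3, 0, 0, 0, 0, 0, 0, 0, 0, 0, 0]}}

```text
clock: 26.55
eef_pos: [0.5877, -0.0845, 0.0626]
tool_rot: [0.058, 0.998, 0.0, -0.0]
ft_force: [0.3, -0.9, -1.0]
gripper_width: 0.123
gripper_force: 29.4
```

{"fn": "play_rows", "kwargs": {"targets": [-0.5, -0.2, -1, 0, 0, 0, 0, 0, -1, 0, 0, 0, 0, 0, 0, 0, 0, 0]}}

```text
clock: 26.92
eef_pos: [0.5874, -0.0848, 0.061]
tool_rot: [0.058, 0.998, 0.0, -0.0]
ft_force: [-0.3, -0.1, 0.2]
gripper_width: 0.129
gripper_force: 29.4
```

{"fn": "play_rows", "kwargs": {"targets": [0, 0, -1, 0, 0, 0, 0, 0, -0.7, 0, 0, 0, 0, 0, 0, 0, 0, 0]}}

```text
clock: 27.3
eef_pos: [0.5876, -0.0849, 0.0595]
tool_rot: [0.058, 0.998, 0.0, -0.0]
ft_force: [0.6, -0.9, -1.0]
gripper_width: 0.129
gripper_force: 29.4
```

{"fn": "play_rows", "kwargs": {"targets": [0, 0, -0.8, 0, 0, 0, 0, 0, 0, 0, 0, 0]}}

```text
clock: 27.55
eef_pos: [0.5877, -0.0849, 0.059]
tool_rot: [0.058, 0.998, 0.0, 0.0]
ft_force: [-0.5, 0.0, 0.9]
gripper_width: 0.125
gripper_force: 29.6
```

{"fn": "play_rows", "kwargs": {"targets": [0, 0, 0, 0, 0, 0, 0, 0, 0, 0, 0, 0, 0, 0, 0, 0, 0, 0], "jaw": 0.5}}

```text
clock: 27.92
eef_pos: [0.5876, -0.0849, 0.0587]
tool_rot: [0.058, 0.998, -0.0, -0.0]
ft_force: [0.2, 0.8, -0.2]
gripper_width: 0.254
gripper_force: 0.0
```

{"fn": "play_rows", "kwargs": {"targets": [0, 0, 10, 0, 0, 0, 0, 0, 20, 0, 0, 0, 0, 0, 40, 0, 0, 0, 0, 0, 40, 0, 0, 0, 0, 0, 40, 0, 0, 0, 0, 0, 0, 0, 0, 0]}}

```text
clock: 28.68
eef_pos: [0.5905, -0.0857, 0.2159]
tool_rot: [0.058, 0.998, -0.001, 0.005]
ft_force: [0.5, 0.5, 0.3]
gripper_width: 0.249
gripper_force: 0.0
```

```bash
python3 - <<'E'
import hood
from h import *
hood.hood(); d=snap("wrist"); L=(cloud(d)-hood.O)@hood.M*1000
for sy in(-1,1):
    m=(abs(L[...,0]+47)<30)&(abs(L[...,1]-sy*50)<30)&(L[...,2]>80)&(L[...,2]<110); P=L[m]; K=P[P[:,2]>86]
    Q=L[(abs(L[...,0]+47)<20)&(abs(L[...,1]-sy*50)<20)&(L[...,2]>76.5)&(L[...,2]<80)]
    print(sy,len(K),np.median(K,0).round(1),K.max(0).round(1),"dome",len(Q),Q.min(0).round(1),Q.max(0).round(1))
hsv=d["image"]; g=hsv.mean(-1)
f=lambda p:proj(d,hood.O+hood.M@np.array(p))
print(f((-.047,-.05,.075)),f((-.047,.049,.075)))
m=(g>180).astype(np.uint8);k,l,st,c=cv2.connectedComponentsWithStats(m)
for i in range(1,k):
    if 300<st[i,4]<9000: print(st[i],c[i].round(1))
E
```

```text
[ 0.5891 -0.0853  0.2128] hood 1277 1.254 flange z [0.034 0.041]
-1 169 [-48.9 -51.3  90. ] [-42.1 -45.1  92.2] dome 332 [-65.1 -68.2  76.5] [-27.7 -30.1  79.9]
1 156 [-48.1  49.   89.9] [-41.4  56.5  92.4] dome 355 [-66.3  31.9  76.5] [-28.5  69.6  79.9]
(np.float64(252.42807403559615), np.float64(170.78364371178486)) (np.float64(358.29508654994885), np.float64(170.7094957337902))
[129   0  35  44 382] [150.6  15.4]
[189   0  48  32 585] [215.9  12.5]
[314   0  55  28 420] [341.4  11.7]
[ 285    0  227  129 7302] [417.3  49.8]
[310 121 149   7 711] [382.7 124. ]
[422 132  36 162 695] [441.2 204.4]
[342 153  37  36 872] [359.7 170.5]
[232 154  38  35 914] [250.8 171.2]
[172 165  11  81 405] [176.8 203.5]
[468 182  44  68 635] [489.7 212. ]
```

The lid is seated, with knob and dome heights equal to the racked lid. Back to the pedal.

{"fn": "play_rows", "kwargs": {"targets": [-30, 8, 0, 0, 0, 0, -40, 11, 0, 0, 0, 0, -40, 11, 0, 0, 0, 0, -21.5, 6.3, 0, 0, 0, 0, 0, 0, -30, 0, 0, 0, 0, 0, -45, 0, 0, 0, 0, 0, -45, 0, 0, 0, 0, 0, -35, 0, 0, 0, 0, 0, -20, 0, 0, 0, 0, 0, -10, 0, 0, 0, 0, 0, 0, 0, 0, 0], "jaw": 1}}

```text
clock: 30.15
eef_pos: [0.4552, -0.0483, 0.0228]
tool_rot: [0.058, 0.998, 0.0, -0.001]
ft_force: [-0.4, 0.4, -0.5]
gripper_width: 0.003
gripper_force: 0.0
```

```bash
python3 tr.py
```

```text
[ 0.4552 -0.0483  0.0228] [-0.4  0.4 -0.5]
y -0.0805 -0.0164 z 0.0349 cols [180 317]
```

{"fn": "play_rows", "kwargs": {"targets": [2, 0, -2, 0, 0, 0, 0, 0, -2, 0, 0, 0, 0, 0, -1, 0, 0, 0, 0, 0, -1, 0, 0, 0, 0, 0, -1, 0, 0, 0, 0, 0, 0, 0, 0, 0]}}

```text
clock: 30.95
eef_pos: [0.4581, -0.0486, 0.0169]
tool_rot: [0.058, 0.998, -0.0, 0.0]
ft_force: [-0.1, -0.3, 1.4]
gripper_width: -0.001
gripper_force: 0.4
```

{"fn": "play_rows", "kwargs": {"targets": [0, 0, -1, 0, 0, 0, 0, 0, -1, 0, 0, 0, 0, 0, -1, 0, 0, 0, 0, 0, 0, 0, 0, 0]}}

```text
clock: 31.45
eef_pos: [0.4583, -0.0488, 0.0151]
tool_rot: [0.058, 0.998, -0.0, -0.0]
ft_force: [-4.7, 0.5, 10.1]
gripper_width: -0.001
gripper_force: 5.5
```

{"fn": "play_rows", "kwargs": {"targets": [0, 0, -1, 0, 0, 0, 0, 0, -1, 0, 0, 0, 0, 0, 0, 0, 0, 0]}}

```text
clock: 31.82
eef_pos: [0.4583, -0.0489, 0.0132]
tool_rot: [0.058, 0.998, -0.0, -0.0]
ft_force: [-5.0, 1.0, 10.5]
gripper_width: 0.001
gripper_force: 5.8
```

{"fn": "play_rows", "kwargs": {"targets": [0, 0, -1, 0, 0, 0, 0, 0, -1, 0, 0, 0, 0, 0, 0, 0, 0, 0]}}

```text
clock: 32.2
eef_pos: [0.4584, -0.0489, 0.0112]
tool_rot: [0.058, 0.998, -0.0, -0.0]
ft_force: [-4.3, -0.2, 10.8]
gripper_width: 0.002
gripper_force: 5.8
```

{"fn": "play_rows", "kwargs": {"targets": [0, 0, -1, 0, 0, 0, 0, 2, 0, 0, 0, 0, 0, 2.5, 0, 0, 0, 0, 0, 2.5, 0, 0, 0, 0]}}

```text
clock: 32.7
eef_pos: [0.4582, -0.0419, 0.0101]
tool_rot: [0.058, 0.998, -0.0, -0.0]
ft_force: [-5.9, -0.8, 9.8]
gripper_width: 0.006
gripper_force: 5.6
```

{"fn": "play_rows", "kwargs": {"targets": [0, 2.5, 0, 0, 0, 0, 0, 2.5, 0, 0, 0, 0, 0.1, 2.5, 0, 0, 0, 0, 0.2, 2.5, 0, 0, 0, 0, 0, 0, 0, 0, 0, 0]}}

```text
clock: 33.33
eef_pos: [0.4586, -0.0316, 0.01]
tool_rot: [0.058, 0.998, -0.0, -0.0]
ft_force: [-5.5, 0.3, 9.7]
gripper_width: -0.0
gripper_force: 5.2
```

```bash
python3 tr.py
```

```text
[ 0.4586 -0.0316  0.01  ] [-5.5  0.3  9.7]
y -0.0612 0.0027 z 0.0277 cols [182 324]
```

{"fn": "play_rows", "kwargs": {"targets": [0.2, 2.5, 0, 0, 0, 0, 0.2, 2.5, 0, 0, 0, 0, 0.2, 2, 0, 0, 0, 0, 0, 1, 0, 0, 0, 0, 0, 0, 0, 0, 0, 0]}}

```text
clock: 34.0
eef_pos: [0.4593, -0.0237, 0.01]
tool_rot: [0.058, 0.998, -0.0, -0.0]
ft_force: [-4.8, -0.5, 9.3]
gripper_width: -0.003
gripper_force: 5.0
```

```bash
python3 tr.py
```

```text
[ 0.4593 -0.0237  0.01  ] [-4.8 -0.5  9.3]
y -0.0524 0.0111 z 0.0275 cols [184 325]
```

{"fn": "play_rows", "kwargs": {"targets": [0, 0.5, 0, 0, 0, 0, 0, 0, 2, 0, 0, 0, 0, 0, 2, 0, 0, 0, 0, 0, 2, 0, 0, 0, 0, 0, 2, 0, 0, 0, 0, 0, 2, 0, 0, 0, 0, 0, 0, 0, 0, 0]}}

```text
clock: 34.92
eef_pos: [0.4595, -0.0233, 0.0201]
tool_rot: [0.058, 0.998, -0.0, 0.0]
ft_force: [-3.9, 1.0, 7.8]
gripper_width: -0.001
gripper_force: 4.5
```

```bash
python3 tr.py; python3 hood.py
```

```text
[ 0.4595 -0.0233  0.0201] [-3.9  1.   7.8]
y -0.0517 0.0115 z 0.039 cols [184 326]
[ 0.4595 -0.0233  0.0201] hood 1563 1.124 flange z [0.038 0.05 ]
```

Past the lip (hood 1.12 rad, still falling with the tool and in contact). I'll ease up.

{"fn": "play_rows", "kwargs": {"targets": [0, 0, 2, 0, 0, 0, 0, 0, 2, 0, 0, 0, 0, 0, 2, 0, 0, 0, 0, 0, 2, 0, 0, 0, 0.3, 0, 2, 0, 0, 0, 0.3, 0, 2, 0, 0, 0, 0.3, 0, 2, 0, 0, 0, 0.3, 0, 2, 0, 0, 0, 0.3, 0, 2, 0, 0, 0, 0.3, 0, 2, 0, 0, 0, 0, 0, 0, 0, 0, 0]}}

```text
clock: 36.4
eef_pos: [0.4612, -0.0233, 0.0401]
tool_rot: [0.058, 0.998, -0.0, 0.0]
ft_force: [-3.3, -0.5, 7.3]
gripper_width: 0.002
gripper_force: 4.0
```

```bash
python3 tr.py; python3 hood.py
```

```text
[ 0.4612 -0.0233  0.0401] [-3.3 -0.5  7.3]
y -0.0503 0.0116 z 0.0611 cols [186 327]
[ 0.4612 -0.0233  0.04  ] hood 2121 0.627 flange z [ 0.054 -0.001]
```

{"fn": "play_rows", "kwargs": {"targets": [0.3, 0, 1.5, 0, 0, 0, 0.3, 0, 1.5, 0, 0, 0, 0.3, 0, 1.5, 0, 0, 0, 0.3, 0, 1.5, 0, 0, 0, 0.3, 0, 1.5, 0, 0, 0, 0.3, 0, 1.5, 0, 0, 0, 0.3, 0, 1.5, 0, 0, 0, 0.3, 0, 1.5, 0, 0, 0, 0, 0, 0, 0, 0, 0]}}

```text
clock: 37.62
eef_pos: [0.4634, -0.0233, 0.052]
tool_rot: [0.058, 0.998, -0.0, -0.0]
ft_force: [-4.0, 1.7, 8.4]
gripper_width: 0.003
gripper_force: 4.1
```

{"fn": "play_rows", "kwargs": {"targets": [0.2, 0, 1, 0, 0, 0, 0.2, 0, 1, 0, 0, 0, 0.2, 0, 1, 0, 0, 0, 0.2, 0, 1, 0, 0, 0, 0.2, 0, 1, 0, 0, 0, 0.2, 0, 1, 0, 0, 0, 0, 0, 0, 0, 0, 0]}}

```text
clock: 38.5
eef_pos: [0.4647, -0.0232, 0.0579]
tool_rot: [0.058, 0.998, -0.0, 0.0]
ft_force: [-3.8, 0.1, 7.2]
gripper_width: -0.003
gripper_force: 3.3
```

```bash
python3 tr.py; python3 -c "
import hood
d,L=hood.hood(); q=L.reshape(-1,3); q=q[(abs(q[:,1])<.09)&(abs(q[:,0])<.09)&(q[:,2]>.1)&(q[:,2]<.2)]; import numpy as np; A=np.c_[q[:,0],np.ones(len(q))]; print(np.linalg.lstsq(A,q[:,2],rcond=None)[0])"
```

```text
[ 0.4647 -0.0232  0.0579] [-3.8  0.1  7.2]
[ 0.4646 -0.0233  0.0578] hood 215 0.016 flange z [-0.003 -0.003]
[-0.16212827  0.15666504]Traceback (most recent call last):
  File "tr.py", line 5, in <module>
    row=W[232][m[232]]; print("y",row[:,1].min().round(4),row[:,1].max().round(4),"z",np.median(row[:,2]).round(4), "cols",np.where(m[232])[0][[0,-1]])
                                  ~~~~~~~~~~~~^^
    return umr_minimum(a, axis, None, out, keepdims, initial, where)
ValueError: zero-size array to reduction operation minimum which has no identity
```

Hood is at about 0.16 rad, roughly 6 mm from shut at the tread. Easing the last part at 0.7 mm per row.

{"fn": "play_rows", "kwargs": {"targets": [0.2, 0, 0.7, 0, 0, 0, 0.2, 0, 0.7, 0, 0, 0, 0.2, 0, 0.7, 0, 0, 0, 0.2, 0, 0.7, 0, 0, 0, 0.1, 0, 0.7, 0, 0, 0, 0.1, 0, 0.7, 0, 0, 0, 0.1, 0, 0.7, 0, 0, 0, 0, 0, 0.7, 0, 0, 0, 0, 0, 0.7, 0, 0, 0, 0, 0, 0.7, 0, 0, 0, 0, 0, 0, 0, 0, 0]}}

```text
clock: 39.98
eef_pos: [0.4657, -0.0231, 0.0637]
tool_rot: [0.058, 0.998, -0.0, 0.0]
ft_force: [1.1, -0.1, 1.3]
gripper_width: 0.003
gripper_force: 0.5
```

{"fn": "play_rows", "kwargs": {"targets": [0, 0, 0.7, 0, 0, 0, 0, 0, 0.7, 0, 0, 0, 0, 0, 0.7, 0, 0, 0, 0, 0, 0, 0, 0, 0]}}

```text
clock: 40.48
eef_pos: [0.4654, -0.0231, 0.0658]
tool_rot: [0.058, 0.998, 0.0, -0.0]
ft_force: [-0.1, 0.5, 0.1]
gripper_width: 0.003
gripper_force: 0.0
```

Contact is gone and the pedal is at its top stop. Retreating, then checking.

{"fn": "play_rows", "kwargs": {"targets": [0, 0, 3, 0, 0, 0, 0, 0, 15, 0, 0, 0, 0, 0, 40, 0, 0, 0, 0, 0, 50, 0, 0, 0, 0, 0, 30, 0, 0, 0, -20, -10, 0, 0, 0, 0, 0, 0, 0, 0, 0, 0, 0, 0, 0, 0, 0, 0]}}

```text
clock: 41.48
eef_pos: [0.4457, -0.0329, 0.2041]
tool_rot: [0.058, 0.998, 0.0, 0.0]
ft_force: [0.8, 0.4, 0.6]
gripper_width: 0.001
gripper_force: 0.0
```

```bash
python3 - <<'E'
import hood
from h import *
for n in("scene","side"):
    d=snap(n);L=(cloud(d)-hood.O)@hood.M; q=L.reshape(-1,3); q=q[(abs(q[:,1])<.09)&(abs(q[:,0])<.085)&(q[:,2]>.1)&(q[:,2]<.18)]
    print(n,len(q),np.linalg.lstsq(np.c_[q[:,0],np.ones(len(q))],q[:,2],rcond=None)[0].round(4))
d=snap("scene"); print("tread",(dep(d,221,180)*1000).round())
s=robot.sense();print(s["clock"],s["eef_pos"],s["ft_force"])
E
```

```text
scene 2562 [0.0093 0.1376]
side 2047 [0.0107 0.1398]
tread [471. -19.  84.]
41.625 [ 0.44556417 -0.03287514  0.20351389] [0.39760506 0.36323187 1.28659939]
```

Hood is flat at 138–139 mm (shut), and the tread is back up at 84 mm and straight. Handing in.

```bash
python3 -c "
from cell import robot
print(robot.finish_job())"
```

```text
the job is handed in; nothing more can be done
None
```

The job is handed in at about 42 s: the loose cup lid sits in the rack's right-hand seat at the same height as the racked lid, the pedal is back up and straight, and the hood was eased down by the pedal and measures flat and shut.

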